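Put the job's tooling back in its drawer tray

TASK

The job is finished: clear the loose tooling off the bench into the grey drawer tray. Put the two end mills, the two collets and the T-slot bolt each into the insert whose pocket is made for it: larger end mill in the long trough, smaller end mill in the short narrow one, larger collet in the larger round pocket, smaller collet in the smaller one, bolt in the broad bay; the mills and the bolt lying flat on the pocket floor, the collets standing upright, and all of them still so at the end.

Things in the scene. Friction and masses are not known exactly. Their poses are not given: they have to be found in the camera images.
- mill_large: the larger end mill, bright steel, plain shank and spiral flutes, lying flat; 16 x 92 x 16 mm, 92 along its y. Origin: centre of the underside; z up.
- mill_small: the smaller end mill, bright steel, lying flat; 10 x 66 x 10 mm, 66 along its y. Origin: centre of the underside; z up.
- t_bolt: black steel T-slot bolt with its nut, lying on its side like a dumb-bell; 34 x 66 x 30 mm, 66 along its y. Between square head (at +y) and hexagon nut (at -y), 38 mm of bare round shank, 15 mm diameter, its centre line 15 mm above the underside: grip it there, across. Origin: centre of the underside; z up.
- collet_large: the larger spring collet, a bright slotted steel sleeve standing upright; 33 mm diameter, 42 mm high. Origin: centre of the underside; z up.
- collet_small: the smaller spring collet, standing upright; 25 mm diameter, 42 mm high. Origin: centre of the underside; z up.
- insert_mill_large: grey insert, 118 (its x) x 64 (its y) x 20 mm, one of five side by side (66 mm apart, any order) fixed in a low steel tray. Origin: centre of its underside, 2 mm above the bench; x along its length, z up; top face at z = 20 mm. In its top, centred: a long trough 108 x 32 mm, 7 mm deep, for the larger end mill, which lies in it along the insert's length.
- insert_mill_small: grey insert, 118 (its x) x 64 (its y) x 20 mm, one of five side by side (66 mm apart, any order) fixed in a low steel tray. Origin: centre of its underside, 2 mm above the bench; x along its length, z up; top face at z = 20 mm. In its top, centred: a short narrow trough 82 x 26 mm, 5 mm deep, for the smaller end mill, which lies in it along the insert's length.
- insert_tbolt: grey insert, 118 (its x) x 64 (its y) x 20 mm, one of five side by side (66 mm apart, any order) fixed in a low steel tray. Origin: centre of its underside, 2 mm above the bench; x along its length, z up; top face at z = 20 mm. In its top, centred: a broad bay 82 x 50 mm, 9 mm deep, for the T-slot bolt, which lies in it along the insert's length, either way round.
- insert_collet_large: grey insert, 118 (its x) x 64 (its y) x 20 mm, one of five side by side (66 mm apart, any order) fixed in a low steel tray. Origin: centre of its underside, 2 mm above the bench; x along its length, z up; top face at z = 20 mm. In its top, centred: a round pocket 49 mm in diameter, 12 mm deep, for the larger collet.
- insert_collet_small: grey insert, 118 (its x) x 64 (its y) x 20 mm, one of five side by side (66 mm apart, any order) fixed in a low steel tray. Origin: centre of its underside, 2 mm above the bench; x along its length, z up; top face at z = 20 mm. In its top, centred: a round pocket 41 mm in diameter, 12 mm deep, for the smaller collet.

How it is judged:
By the outcome, as a careful person would: the job done as asked, in the order asked, and still so for the second after the job is handed in, with the robot touching nothing.
It also fails if it takes over 120 s, if anything falls off the work surface, if the arm or the gripper's body presses on something with over 40 N, if the wrist force passes 120 N, or if a joint passes its speed limit or range.

ROBOT

A 6-joint arm with a two-finger parallel gripper is mounted at the origin on a cart in front of the work surface, level with it; the furniture and walls round the work are solid. World frame = base frame: x ahead of the robot, y to its left, z up, the work surface at z = 0. Lengths are in m, angles in rad, forces in N, time in s.
With the tool pointing down it reaches from about 0.4 to 0.825 m from the base axis. Payload 7 kg.
Tool frame: the origin (TCP) lies on the centre line of the jaws, within the pads' length; the fingertips stand tip_reach ahead of it and the grasp point (between the pads) is the TCP (tip_reach is the distance from the TCP to the fingertips, in m); z points along the fingers, y is the line along which they close (so a half turn about z gives the same grasp; the last joint's range is limited). The gripper opens to 88 mm and grips with 3 to 60 N. Pads are 19 mm wide; open, the fingers measure 130 mm over their backs; the gripper's body (78 mm by 193 mm) begins 47 mm behind the grasp point.
Start: joints at [1.404, 0.359, 0.012, 0, -1.224, -0.288], TCP at [0.297, 0.606, 0.246] pointing down, gripper open.
Joint ranges: [-3.07, 3.07], [-1.43, 2.12], [-1.02, 1.25], [-3.03, 1.67], [-3.05, -0], [-3.03, 3.03]. Speed limits (rad/s): [2.39, 2.39, 3.01, 3.14, 3.14, 3.14].

INTERFACE

Orientations are given as [roll, pitch, yaw] about the fixed x, y, z axes, in that order (R = Rz(yaw) Ry(pitch) Rx(roll)).
In Python, from station import get_state, grab_frame, calibration, job_done, find_in, mark_of, tip_reach gives the robot as it stands.
- The arm moves only by the shell command python3 -m handwheel 'ROWS' [OPENING] [FORCE]. ROWS is JSON, a list of rows, each an object with "delta_pos": the shift along the world's x, y, z in units of 30 mm (1.0 is 30 mm), a list of three; "dr": the turn, a rotation vector about the world's x, y, z in degrees, a list of three. In form: [{"delta_pos": [tx, ty, tz], "dr": [rx, ry, rz]}, ...]. A call has 1 to 10 rows; each row shifts and turns the commanded pose from where the row before left it; what a row does not reach is not made up. A row lasts 1/10 s, in which the tool goes at most 50 mm and 8.59 degrees, less where a joint would pass 70% of its speed; a pose out of reach is approached as far as the arm can. A call is refused whole if a number of a shift passes 1 or a number of a turn 8.59, either way. A call with a gripper value outside its range is refused whole. OPENING is the closure, from -1 (fully open) to 1 (shut), set as the call begins (- or left out, the last holds). The fingers move at their own pace and stop on an object; FORCE is the grip in N (left out, the last holds). Time passes only in rows, so rows that do not move let the fingers close. It gives the time, the measured TCP pose, the force, the opening and the grip force at its end, in the units of the state.
- get_state(): the state, without advancing time (a new reading comes with each control period).
- grab_frame(name): name is "side" or "top"; returns the picture (400x640x3 uint8, red, green, blue); there is no depth.
- calibration(name): a dict with "fx", "fy", "cx", "cy" (pixels), "k1" (the pictures are not rectified: a ray, as slopes to the right and down, at radius r is drawn at 1 + k1 r^2 times it, then the intrinsics apply), "extrinsics" (4x4, takes a point from world to camera coordinates). Camera axes: x right, y down, z forward; pixel columns grow to the right and rows downward; lengths in m; the calibration is good to about 2 mm. A picture is of the moment at which its call begins. calibration takes no time and is no camera call.
- job_done(): hands the job in; it is judged then, once.
Trained networks look in the newest picture that a camera, given by its name, has taken for a name from the list of things; names that differ only in an ending like _2 or _b are one class to them, and where a whole thing is asked for, a point or a joint stands for the part that bears it (a point fixed in the world has none). Each returns a list of dicts, best first, with "conf" (0 to 1); they miss things now and then, are a little off and sometimes report something else, mostly with a low value. They report only what shows in the picture. A call takes as long as a camera call.
- find_in(camera, query): "location" ([column, row] in pixels, amid what is visible of it).
- mark_of(camera, query): "location" ([column, row] in pixels: a listed point, or the origin of a listed thing).
The state is a dict: "t": time; "q": joint angles; "qd": joint speeds; "joint_efforts": joint torques, N m; "eef_pos": TCP position; "ee_rot": TCP orientation; "force": force on the tool from outside, world axes, zero at the start; "moment": the same for the moment, N m; "width": finger opening in m; "gripper_force": force on a finger pad.
Only numpy, scipy, OpenCV 4.12 (cv2) and the standard library are available. Lean on these libraries where they do the work, as an engineer would, in place of code of your own. Each camera call takes 0.05 s, during which the arm holds its last target. There are 200 camera calls.

## Working session

There is one attempt and no reset: what is moved stays moved. The work goes in short steps, Python scripts to look and compute and a shell command to move; the robot and the scene stay as the last step left them, time stands still between calls to the robot, and variables do not carry over. Pictures are saved under pics/ and viewed, at most 14 in all, crops included, and the job is handed in when it is done.

```bash
mkdir -p pics; ls
cat > h.py <<'E'
import numpy as np, cv2
from station import *
def ray(cam,px):
    c=calibration(cam); x=(px[0]-c['cx'])/c['fx']; y=(px[1]-c['cy'])/c['fy']
    K=np.array([[c['fx'],0,c['cx']],[0,c['fy'],c['cy']],[0,0,1.]])
    u=cv2.undistortPoints(np.array([[px]],float),K,np.array([c['k1'],0,0,0.]))[0,0]
    E=np.array(c['extrinsics']); R,t=E[:3,:3],E[:3,3]
    return -R.T@t, R.T@np.array([u[0],u[1],1])
def at(cam,px,z):
    o,d=ray(cam,px); return o+d*(z-o[2])/d[2]
def proj(cam,P):
    c=calibration(cam); E=np.array(c['extrinsics']); p=E[:3,:3]@np.array(P)+E[:3,3]
    u=p[:2]/p[2]; s=1+c['k1']*(u@u); return np.array([c['fx']*u[0]*s+c['cx'],c['fy']*u[1]*s+c['cy']])
def save(cam,name,crop=None,k=1):
    im=grab_frame(cam)
    cv2.imwrite('pics/raw_'+name,im[:,:,::-1])
    if crop: im=im[crop[1]:crop[3],crop[0]:crop[2]]
    cv2.imwrite('pics/'+name,cv2.resize(im[:,:,::-1],None,fx=k,fy=k,interpolation=cv2.INTER_CUBIC)); return im
E
python3 - <<'E'
from h import *
save('top','t0.png'); save('side','s0.png')
print(tip_reach() if callable(tip_reach) else tip_reach)
for n,z in [('mill_large',0),('mill_small',0),('t_bolt',0),('collet_large',0),('collet_small',0)]+[('insert_'+k,.002) for k in ['mill_large','mill_small','tbolt','collet_large','collet_small']]:
  for cam in ['top','side']:
    for f in (mark_of,find_in):
      print(n,cam,f.__name__,[(np.round(r['location']),round(r['conf'],2),np.round(at(cam,r['location'],z),3)[:2]) for r in f(cam,n)[:2]])
print(get_state())
for c in('top','side'):print(np.round(ray(c,(320,200)),3), calibration(c)['fx'])
E
```

```text
pics
0.019
mill_large top call [(array([418., 191.]), 0.88, array([0.554, 0.107]))]
mill_large top call []
mill_large side call [(array([361., 264.]), 0.64, array([0.558, 0.111]))]
mill_large side call [(array([359., 260.]), 0.59, array([0.557, 0.122]))]
mill_small top call [(array([235., 176.]), 0.7, array([0.536, 0.435]))]
mill_small top call [(array([234., 170.]), 0.7, array([0.547, 0.439])), (array([279., 161.]), 0.57, array([0.575, 0.36 ]))]
mill_small side call [(array([328., 197.]), 0.62, array([0.537, 0.412]))]
mill_small side call [(array([345., 211.]), 0.63, array([0.563, 0.332])), (array([279., 252.]), 0.45, array([0.427, 0.159]))]
t_bolt top call [(array([276., 164.]), 0.9, array([0.567, 0.365]))]
t_bolt top call [(array([277., 160.]), 0.76, array([0.576, 0.365])), (array([421., 193.]), 0.36, array([0.551, 0.101]))]
t_bolt side call [(array([346., 202.]), 0.75, array([0.573, 0.38 ]))]
t_bolt side call [(array([350., 197.]), 0.88, array([0.586, 0.409]))]
collet_large top call [(array([322., 180.]), 0.52, array([0.551, 0.278]))]
collet_large top call [(array([323., 175.]), 
[... 2624 characters left out ...]
066265e-01]), 'qd': array([-3.25765171e-05, -7.77248473e-04, -6.42352485e-04, -2.86150803e-04,
       -7.88825206e-04,  6.24544774e-04]), 'joint_efforts': array([ 1.36020466e-03, -5.82370162e+01,  2.93278903e+01,  7.00222984e+00,
        1.20923395e-02, -2.62498861e-05]), 'eef_pos': array([0.29651694, 0.60634353, 0.24557292]), 'ee_rot': array([ 3.14158603e+00, -1.83113927e-05, -4.54746584e-01]), 'force': array([-0.45152301, -0.31862558, -0.79468654]), 'moment': array([-0.0327832 ,  0.00514751, -0.00347502]), 'gripper_force': 0.0, 'width': 0.0880292930959775}
[[ 0.316  0.256  0.876]
 [ 0.22   0.024 -0.975]] 506.36518768105884
[[ 0.427 -0.535  0.365]
 [ 0.091  0.927 -0.364]] 459.81280370125853
```

Run:
```python
import cv2
im=cv2.imread('pics/raw_t0.png')[130:290,205:455]
cv2.imwrite('pics/t0c.png',cv2.resize(im,None,fx=3.2,fy=3.2,interpolation=cv2.INTER_CUBIC))
```

```text
(no output)
```

View pics/t0c.png

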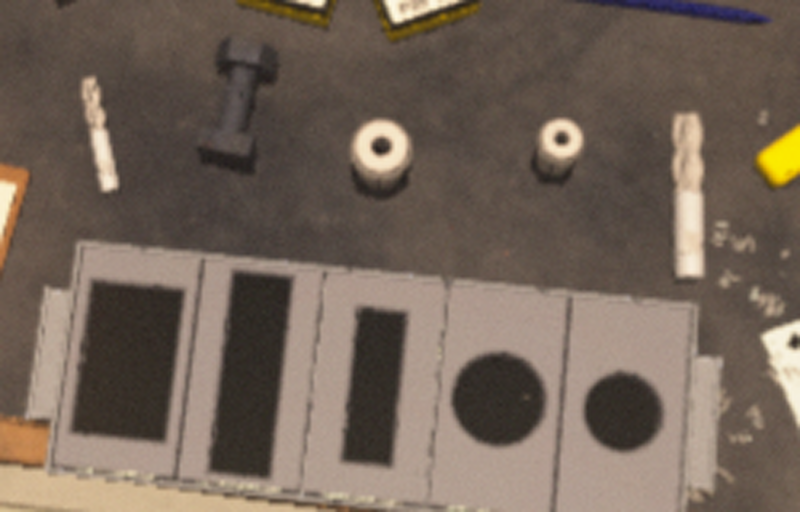

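View pics/s0.png

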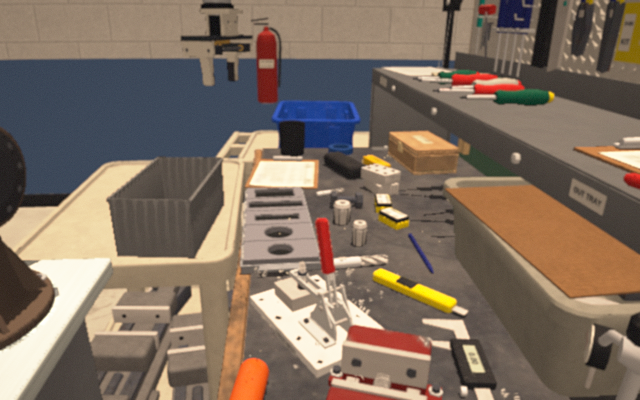

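The crop shows the inserts from left to right: bolt bay, long trough, short trough, large round pocket, small round pocket. The parts sit above them (+x): small mill, bolt, large collet, small collet, large mill. The side view also shows a toggle clamp with a tall red handle near (322,245), so I'll look at the full top view.

View pics/t0.png

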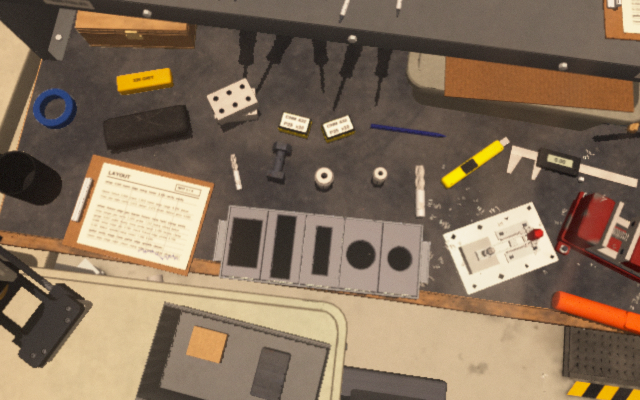

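Run:
```python
from h import *
f=lambda p,z: at('top',(p[0]/3.2+205,p[1]/3.2+130),z)
P=lambda *a:print(*[np.round(x,4) for x in a])
ax=[]
for n,c in dict(bay=[(92,283),(184,289),(165,440),(74,433)],long=[(233,271),(291,277),(271,478),(211,472)],short=[(359,307),(407,311),(391,466),(344,462)]).items():
    q=np.array([f(p,.022) for p in c])[:,:2]; d=q[0]+q[1]-q[2]-q[3]; print(n,q.mean(0).round(4),np.degrees(np.arctan2(d[1],d[0])).round(2),np.linalg.norm(d)/2,np.linalg.norm(q[0]-q[1]))
for n,p in dict(cl=(499,398),cs=(623,411)).items(): P(f(p,.022))
for n,a,b,z in [('mL',(686,113),(689,277),.008),('mS',(89,78),(110,190),.005),('bolt',(247,62),(228,150),.015)]:
    A,B=f(a,z),f(b,z); d=A-B; print(n,((A+B)/2).round(4),np.degrees(np.arctan2(d[1],d[0])).round(1),np.linalg.norm(d))
print('shank',f((237,106),.015)); print('CL',f((382,147),.042),'CS',f((562,138),.042))
```

```text
bay [0.4172 0.3925] 2.67 0.08093726200454542 0.04960244721842328
long [0.4196 0.3268] 2.84 0.1076523902197768 0.03135624351135849
short [0.4222 0.261 ] 2.22 0.08281572046021969 0.025725529931806553
[0.425  0.1954 0.022 ]
[0.4273 0.1298 0.022 ]
mL [0.5531 0.1053 0.008 ] 6.7 0.09304950290485765
mS [0.5427 0.433  0.005 ] 20.1 0.06632158068481188
bolt [0.5665 0.3579 0.015 ] -2.8 0.05162443643273904
shank [0.56633152 0.35816882 0.015     ]
CL [0.54678314 0.27492658 0.042     ] CS [0.56513069 0.1805514  0.042     ]
```

Top view: the tray is clear around its edges. The clamp plate is at (500,248), with its handle near (537,233), right of the large mill at (420,190). The measured pocket sizes match the given ones. Now to move to the large mill.

```bash
python3 -m handwheel '[{"delta_pos":[0.5,-0.98,-0.2],"dr":[0,0,1.92]},{"delta_pos":[0.5,-0.98,-0.2],"dr":[0,0,1.92]},{"delta_pos":[0.5,-0.98,-0.2],"dr":[0,0,1.92]},{"delta_pos":[0.5,-0.98,-0.2],"dr":[0,0,1.92]},{"delta_pos":[0.5,-0.98,-0.2],"dr":[0,0,1.92]},{"delta_pos":[0.5,-0.98,-0.2],"dr":[0,0,1.92]},{"delta_pos":[0.5,-0.98,-0.2],"dr":[0,0,1.92]},{"delta_pos":[0.5,-0.98,-0.2],"dr":[0,0,1.92]},{"delta_pos":[0.5,-0.98,-0.2],"dr":[0,0,1.92]}]' 0.1 20
python3 -m handwheel '[{"delta_pos":[0.5,-0.98,-0.2],"dr":[0,0,1.92]},{"delta_pos":[0.5,-0.98,-0.2],"dr":[0,0,1.92]},{"delta_pos":[0.5,-0.98,-0.2],"dr":[0,0,1.92]},{"delta_pos":[0.5,-0.98,-0.2],"dr":[0,0,1.92]},{"delta_pos":[0.5,-0.98,-0.2],"dr":[0,0,1.92]},{"delta_pos":[0.5,-0.98,-0.2],"dr":[0,0,1.92]},{"delta_pos":[0.5,-0.98,-0.2],"dr":[0,0,1.92]},{"delta_pos":[0.5,-0.98,-0.2],"dr":[0,0,1.92]},{"delta_pos":[0,0,0],"dr":[0,0,0]},{"delta_pos":[0,0,0],"dr":[0,0,0]}]'
```

```text
t: 3.0
eef_pos: [0.432, 0.3406, 0.1916]
ee_rot: [-3.141, -0.0, -0.152]
force: [0.1, -0.5, 0.2]
width: 0.0395
gripper_force: 0.0
t: 4.0
eef_pos: [0.5517, 0.1058, 0.1434]
ee_rot: [3.141, 0.0, 0.113]
force: [-0.3, 0.7, 0.4]
width: 0.0398
gripper_force: 0.0
```

```bash
python3 -m handwheel '[{"delta_pos":[0.05,-0.02,-0.8],"dr":[0,0,0.2]},{"delta_pos":[0,0,-0.8],"dr":[0,0,0]},{"delta_pos":[0,0,-0.8],"dr":[0,0,0]},{"delta_pos":[0,0,-0.8],"dr":[0,0,0]},{"delta_pos":[0,0,-0.4],"dr":[0,0,0]},{"delta_pos":[0,0,-0.4],"dr":[0,0,0]},{"delta_pos":[0,0,0],"dr":[0,0,0]}]'
python3 -m handwheel '[{"delta_pos":[0,0,0],"dr":[0,0,0]},{"delta_pos":[0,0,0],"dr":[0,0,0]},{"delta_pos":[0,0,0],"dr":[0,0,0]},{"delta_pos":[0,0,0],"dr":[0,0,0]},{"delta_pos":[0,0,0],"dr":[0,0,0]}]' 1 25
```

```text
t: 4.7
eef_pos: [0.5524, 0.1061, 0.0226]
ee_rot: [3.141, 0.002, 0.119]
force: [-0.1, -0.3, 0.5]
width: 0.04
gripper_force: 0.0
t: 5.2
eef_pos: [0.5534, 0.1061, 0.0243]
ee_rot: [-3.141, -0.001, 0.118]
force: [-1.2, 0.2, 5.9]
width: 0.0155
gripper_force: 25.0
```

```bash
python3 -m handwheel '[{"delta_pos":[0,0,0.5],"dr":[0,0,0]},{"delta_pos":[0,0,0.8],"dr":[0,0,0]},{"delta_pos":[0,0,0.8],"dr":[0,0,0]},{"delta_pos":[0,0,0.8],"dr":[0,0,0]},{"delta_pos":[0,0,0],"dr":[0,0,0]}]'
python3 -m handwheel '[{"delta_pos":[-0.3,0.4,0],"dr":[0,0,-0.5]},{"delta_pos":[-0.5,0.87,0],"dr":[0,0,-0.5]},{"delta_pos":[-0.5,0.87,0],"dr":[0,0,-0.5]},{"delta_pos":[-0.6,0.87,0],"dr":[0,0,-0.5]},{"delta_pos":[-0.6,0.87,0],"dr":[0,0,-0.5]},{"delta_pos":[-0.6,0.87,0],"dr":[0,0,-0.5]},{"delta_pos":[-0.5,0.87,0],"dr":[0,0,-0.5]},{"delta_pos":[-0.5,0.87,0],"dr":[0,0,-0.5]},{"delta_pos":[-0.36,0.87,0],"dr":[0,0,0]},{"delta_pos":[0,0,0],"dr":[0,0,0]}]'
python3 - <<'E'
from h import *
im=grab_frame('top'); r=im[190:320,190:460]
cv2.imwrite('pics/t1.png',cv2.resize(r[:,:,::-1],None,fx=2.9,fy=2.9)); s=get_state(); print(s['eef_pos'],s['ee_rot'],s['width'])
E
```

```text
t: 5.7
eef_pos: [0.5549, 0.1067, 0.114]
ee_rot: [-3.14, -0.005, 0.119]
force: [0.4, -0.4, -1.0]
width: 0.0157
gripper_force: 25.0
t: 6.7
eef_pos: [0.4183, 0.3293, 0.1102]
ee_rot: [-3.141, -0.0, 0.051]
force: [0.3, -0.2, -0.4]
width: 0.0155
gripper_force: 25.0
[0.41838593 0.32782346 0.10996282] [3.14120568e+00 4.99976867e-04 5.07625573e-02] 0.015694697481724803
```

View pics/t1.png

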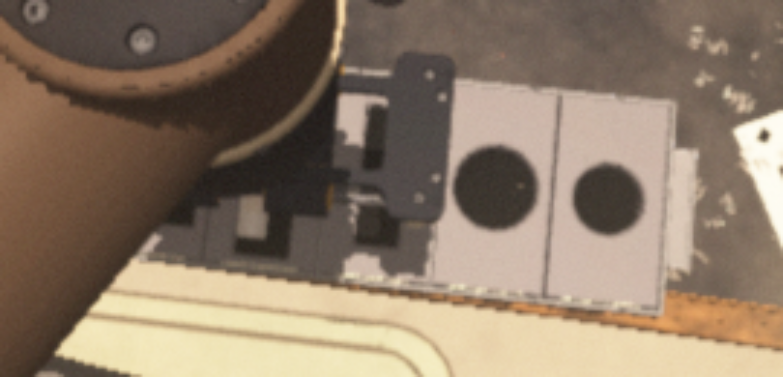

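```bash
python3 -m handwheel '[{"delta_pos":[0.04,-0.03,-0.6],"dr":[0,0,0]},{"delta_pos":[0,0,-0.7],"dr":[0,0,0]},{"delta_pos":[0,0,-0.5],"dr":[0,0,0]},{"delta_pos":[0,0,-0.3],"dr":[0,0,0]},{"delta_pos":[0,0,-0.15],"dr":[0,0,0]},{"delta_pos":[0,0,0],"dr":[0,0,0]},{"delta_pos":[0,0,0],"dr":[0,0,0]}]'
python3 -m handwheel '[{"delta_pos":[0,0,0],"dr":[0,0,0]},{"delta_pos":[0,0,0],"dr":[0,0,0]},{"delta_pos":[0,0,0],"dr":[0,0,0]}]' 0.4
```

```text
t: 7.45
eef_pos: [0.4207, 0.326, 0.0435]
ee_rot: [-3.141, -0.0, 0.048]
force: [0.4, -0.4, -0.5]
width: 0.0155
gripper_force: 25.0
t: 7.75
eef_pos: [0.4206, 0.3261, 0.0435]
ee_rot: [-3.141, -0.001, 0.049]
force: [-0.1, 0.3, -0.2]
width: 0.0256
gripper_force: 0.0
```

```bash
python3 -m handwheel '[{"delta_pos":[0,0,0.4],"dr":[0,0,0]},{"delta_pos":[0,0,0.8],"dr":[0,0,0]},{"delta_pos":[0,0,0.8],"dr":[0,0,0]},{"delta_pos":[0.81,0.71,0],"dr":[0,0,3.46]},{"delta_pos":[0.81,0.71,0],"dr":[0,0,3.46]},{"delta_pos":[0.81,0.71,0],"dr":[0,0,3.46]},{"delta_pos":[0.81,0.71,0],"dr":[0,0,3.46]},{"delta_pos":[0.81,0.71,0],"dr":[0,0,3.46]},{"delta_pos":[0,0,0],"dr":[0,0,0]},{"delta_pos":[0,0,0],"dr":[0,0,0]}]' 0.1
python3 - <<'E'
from h import *
im=grab_frame('top'); r=im[130:300,195:455]
cv2.imwrite('pics/t2.png',cv2.resize(r[:,:,::-1],None,fx=3,fy=3)); s=get_state(); print(s['eef_pos'],s['ee_rot'],s['width'])
E
```

```text
t: 8.75
eef_pos: [0.542, 0.4323, 0.1031]
ee_rot: [3.141, 0.001, 0.35]
force: [-0.4, 0.0, -0.1]
width: 0.0392
gripper_force: 0.0
[0.54156051 0.43194266 0.10327657] [3.14138250e+00 6.03977728e-04 3.49753539e-01] 0.03957667008402522
```

View pics/t2.png

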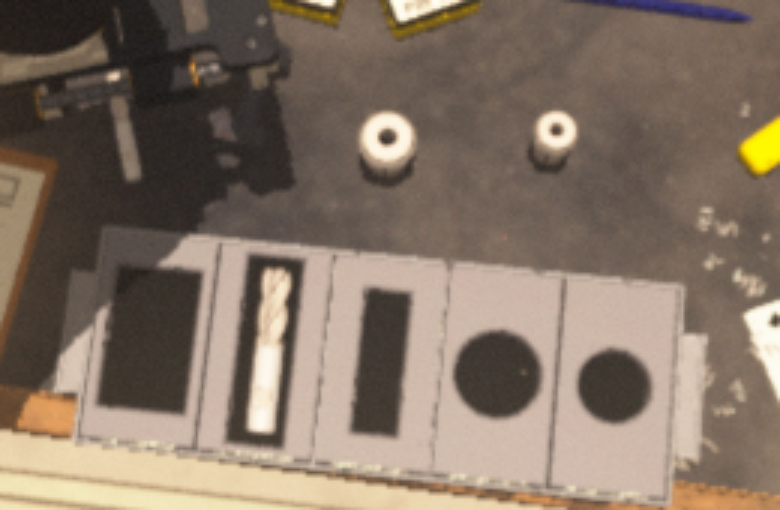

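The large mill lies flat in the long trough (crop 265,350). The gripper is over the small mill, whose shank shows at (127,140). Descend and grip.

```bash
python3 -m handwheel '[{"delta_pos":[0.03,0.03,-0.8],"dr":[0,0,0]},{"delta_pos":[0,0,-0.8],"dr":[0,0,0]},{"delta_pos":[0,0,-0.6],"dr":[0,0,0]},{"delta_pos":[0,0,-0.3],"dr":[0,0,0]},{"delta_pos":[0,0,-0.2],"dr":[0,0,0]},{"delta_pos":[0,0,0],"dr":[0,0,0]}]'
python3 -m handwheel '[{"delta_pos":[0,0,0],"dr":[0,0,0]},{"delta_pos":[0,0,0],"dr":[0,0,0]},{"delta_pos":[0,0,0],"dr":[0,0,0]},{"delta_pos":[0,0,0],"dr":[0,0,0]},{"delta_pos":[0,0,0],"dr":[0,0,0]}]' 1 20
```

```text
t: 9.4
eef_pos: [0.5425, 0.4331, 0.0222]
ee_rot: [3.141, 0.0, 0.351]
force: [-0.2, 0.2, 0.1]
width: 0.0397
gripper_force: 0.0
t: 9.9
eef_pos: [0.543, 0.4334, 0.0225]
ee_rot: [-3.141, -0.0, 0.351]
force: [-1.3, -0.3, 1.7]
width: 0.0098
gripper_force: 20.0
```

```bash
python3 -m handwheel '[{"delta_pos":[0,0,0.5],"dr":[0,0,0]},{"delta_pos":[0,0,0.8],"dr":[0,0,0]},{"delta_pos":[0,0,0.8],"dr":[0,0,0]},{"delta_pos":[0,0,0.9],"dr":[0,0,0]},{"delta_pos":[0,0,0],"dr":[0,0,0]}]'
python3 -m handwheel '[{"delta_pos":[-0.5,-0.7,0],"dr":[0,0,-2.5]},{"delta_pos":[-0.6,-0.85,0],"dr":[0,0,-2.5]},{"delta_pos":[-0.6,-0.85,0],"dr":[0,0,-2.5]},{"delta_pos":[-0.6,-0.85,0],"dr":[0,0,-2.5]},{"delta_pos":[-0.6,-0.85,0],"dr":[0,0,-2.5]},{"delta_pos":[-0.6,-0.85,0],"dr":[0,0,-2.5]},{"delta_pos":[-0.53,-0.8,0],"dr":[0,0,-2.5]},{"delta_pos":[0,0,0],"dr":[0,0,0]},{"delta_pos":[0,0,0],"dr":[0,0,0]}]'
python3 -m handwheel '[{"delta_pos":[0,0,-0.7],"dr":[0,0,0]},{"delta_pos":[0,0,-0.7],"dr":[0,0,0]},{"delta_pos":[0,0,0],"dr":[0,0,0]},{"delta_pos":[0,0,0],"dr":[0,0,0]}]'
```

```text
t: 10.4
eef_pos: [0.5447, 0.4351, 0.1179]
ee_rot: [-3.138, -0.007, 0.351]
force: [-0.4, 0.3, -0.2]
width: 0.0097
gripper_force: 20.0
t: 11.3
eef_pos: [0.4222, 0.2609, 0.1131]
ee_rot: [-3.14, -0.001, 0.046]
force: [0.4, 0.1, -0.9]
width: 0.0099
gripper_force: 20.0
t: 11.7
eef_pos: [0.4224, 0.2613, 0.0702]
ee_rot: [3.141, 0.0, 0.046]
force: [-0.8, 0.2, -0.4]
width: 0.0093
gripper_force: 20.0
```

```bash
python3 -m handwheel '[{"delta_pos":[0,0,-0.5],"dr":[0,0,0]},{"delta_pos":[0,0,-0.3],"dr":[0,0,0]},{"delta_pos":[0,0,-0.12],"dr":[0,0,0]},{"delta_pos":[0,0,0],"dr":[0,0,0]},{"delta_pos":[0,0,0],"dr":[0,0,0]}]'
python3 -m handwheel '[{"delta_pos":[0,0,0],"dr":[0,0,0]},{"delta_pos":[0,0,0],"dr":[0,0,0]},{"delta_pos":[0,0,0],"dr":[0,0,0]}]' 0.5
```

```text
t: 12.2
eef_pos: [0.4222, 0.261, 0.0429]
ee_rot: [-3.141, -0.0, 0.045]
force: [-0.9, -0.2, -0.8]
width: 0.0098
gripper_force: 20.0
t: 12.5
eef_pos: [0.4221, 0.2609, 0.0428]
ee_rot: [-3.141, -0.0, 0.045]
force: [0.1, 0.4, 0.8]
width: 0.0211
gripper_force: 0.0
```

```bash
python3 -m handwheel '[{"delta_pos":[0,0,0.4],"dr":[0,0,0]},{"delta_pos":[0,0,0.8],"dr":[0,0,0]},{"delta_pos":[0,0,0.7],"dr":[0,0,0]},{"delta_pos":[0.7,0.08,0.3],"dr":[0,0,0]},{"delta_pos":[0.7,0.08,0.2],"dr":[0,0,0]},{"delta_pos":[0.7,0.08,0],"dr":[0,0,0]},{"delta_pos":[0.7,0.08,0],"dr":[0,0,0]},{"delta_pos":[0.7,0.08,0],"dr":[0,0,0]},{"delta_pos":[0.66,0.07,0],"dr":[0,0,0]},{"delta_pos":[0,0,0],"dr":[0,0,0]}]' -0.14
python3 - <<'E'
from h import *
im=grab_frame('top'); r=im[130:300,195:455]
cv2.imwrite('pics/t3.png',cv2.resize(r[:,:,::-1],None,fx=3,fy=3)); s=get_state(); print(s['eef_pos'],s['ee_rot'],s['width'])
E
```

```text
t: 13.5
eef_pos: [0.5487, 0.275, 0.1142]
ee_rot: [3.141, -0.001, 0.044]
force: [-0.7, -0.1, -0.4]
width: 0.0506
gripper_force: 0.0
[0.54733467 0.27465123 0.11398174] [3.14124021e+00 4.04091582e-04 4.39582245e-02] 0.050087240481432774
```

View pics/t3.png

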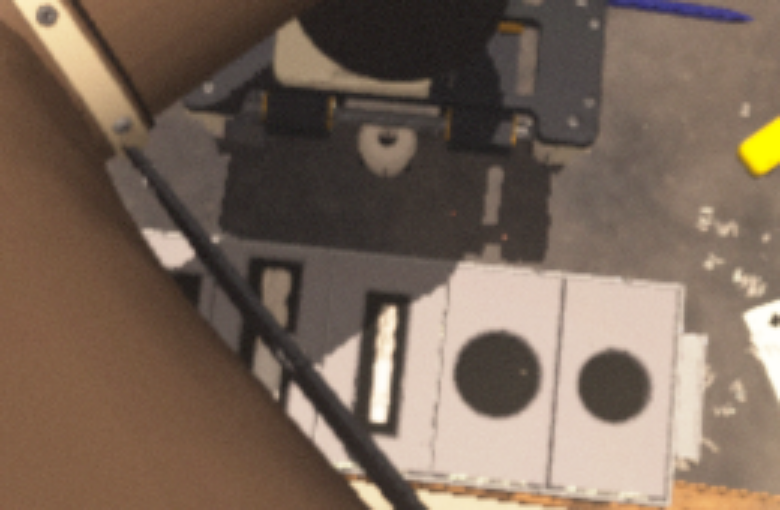

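The small mill lies in the short trough (crop 383,365). The large collet (387,145) is centred between the fingers, so I'll descend and grip it.

```bash
python3 -m handwheel '[{"delta_pos":[-0.02,0,-0.8],"dr":[0,0,0]},{"delta_pos":[0,0,-0.8],"dr":[0,0,0]},{"delta_pos":[0,0,-0.7],"dr":[0,0,0]},{"delta_pos":[0,0,-0.3],"dr":[0,0,0]},{"delta_pos":[0,0,0],"dr":[0,0,0]},{"delta_pos":[0,0,0],"dr":[0,0,0]}]'
python3 -m handwheel '[{"delta_pos":[0,0,0],"dr":[0,0,0]},{"delta_pos":[0,0,0],"dr":[0,0,0]},{"delta_pos":[0,0,0],"dr":[0,0,0]},{"delta_pos":[0,0,0],"dr":[0,0,0]}]' 1 25
```

```text
t: 14.15
eef_pos: [0.5463, 0.2752, 0.0373]
ee_rot: [-3.141, -0.001, 0.046]
force: [0.2, 0.2, 0.1]
width: 0.0501
gripper_force: 0.0
t: 14.55
eef_pos: [0.5466, 0.2753, 0.0373]
ee_rot: [-3.141, -0.001, 0.045]
force: [-0.7, -0.0, 3.1]
width: 0.0313
gripper_force: 25.0
```

```bash
python3 -m handwheel '[{"delta_pos":[0,0,0.5],"dr":[0,0,0]},{"delta_pos":[0,0,0.8],"dr":[0,0,0]},{"delta_pos":[0,0,0.8],"dr":[0,0,0]},{"delta_pos":[0,0,0.9],"dr":[0,0,0]},{"delta_pos":[0,0,0],"dr":[0,0,0]}]'
python3 -m handwheel '[{"delta_pos":[-0.5,-0.36,0],"dr":[0,0,0]},{"delta_pos":[-0.8,-0.5,0],"dr":[0,0,0]},{"delta_pos":[-0.8,-0.5,0],"dr":[0,0,0]},{"delta_pos":[-0.8,-0.5,0],"dr":[0,0,0]},{"delta_pos":[-0.7,-0.5,0],"dr":[0,0,0]},{"delta_pos":[-0.45,-0.3,0],"dr":[0,0,0]},{"delta_pos":[0,0,0],"dr":[0,0,0]},{"delta_pos":[0,0,-0.6],"dr":[0,0,0]},{"delta_pos":[0,0,-0.6],"dr":[0,0,0]},{"delta_pos":[0,0,0],"dr":[0,0,0]}]'
python3 - <<'E'
from h import *
im=grab_frame('side'); r=im[150:300,210:410]
cv2.imwrite('pics/s4.png',cv2.resize(r[:,:,::-1],None,fx=4,fy=4)); s=get_state(); print(s['eef_pos'],s['ee_rot'],s['width'])
E
```

```text
t: 15.05
eef_pos: [0.5479, 0.2761, 0.1305]
ee_rot: [-3.138, -0.005, 0.046]
force: [1.1, 0.1, -1.0]
width: 0.0312
gripper_force: 25.0
t: 16.05
eef_pos: [0.4238, 0.1942, 0.0885]
ee_rot: [3.139, 0.003, 0.045]
force: [0.7, 0.0, 0.6]
width: 0.0316
gripper_force: 25.0
[0.4243835  0.19466407 0.08960035] [3.13963707e+00 1.83739568e-03 4.50460090e-02] 0.030827942806666463
```

View pics/s4.png

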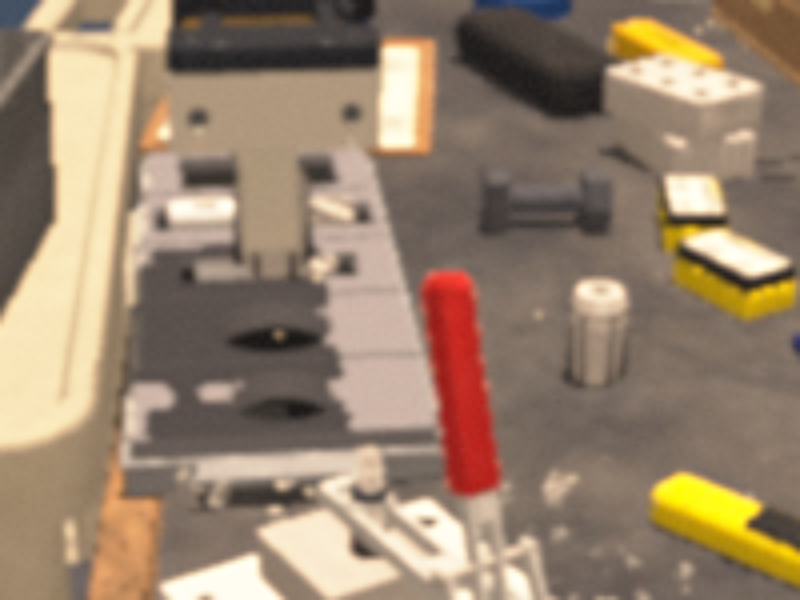

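The collet is hidden behind the finger, but the gripper width says it's still held. Lower it into the large round pocket.

```bash
python3 -m handwheel '[{"delta_pos":[0.02,0.02,-0.5],"dr":[0,0,0]},{"delta_pos":[0,0,-0.4],"dr":[0,0,0]},{"delta_pos":[0,0,-0.3],"dr":[0,0,0]},{"delta_pos":[0,0,-0.17],"dr":[0,0,0]},{"delta_pos":[0,0,0],"dr":[0,0,0]},{"delta_pos":[0,0,0],"dr":[0,0,0]}]'
python3 -m handwheel '[{"delta_pos":[0,0,0],"dr":[0,0,0]},{"delta_pos":[0,0,0],"dr":[0,0,0]},{"delta_pos":[0,0,0],"dr":[0,0,0]}]' -0.1
```

```text
t: 16.7
eef_pos: [0.4255, 0.1959, 0.0497]
ee_rot: [-3.141, -0.0, 0.045]
force: [-0.4, 0.6, -0.4]
width: 0.0313
gripper_force: 25.0
t: 17.0
eef_pos: [0.4254, 0.1959, 0.0497]
ee_rot: [-3.141, -0.001, 0.045]
force: [0.8, 0.4, -1.2]
width: 0.0463
gripper_force: 0.0
```

```bash
python3 -m handwheel '[{"delta_pos":[0,0,0.4],"dr":[0,0,0]},{"delta_pos":[0,0,0.7],"dr":[0,0,0]},{"delta_pos":[0,0,0.8],"dr":[0,0,0]},{"delta_pos":[0,0,0.5],"dr":[0,0,0]},{"delta_pos":[0.8,-0.1,0],"dr":[0,0,0]},{"delta_pos":[0.9,-0.1,0],"dr":[0,0,0]},{"delta_pos":[0.9,-0.1,0],"dr":[0,0,0]},{"delta_pos":[0.9,-0.1,0],"dr":[0,0,0]},{"delta_pos":[0.8,-0.1,0],"dr":[0,0,0]},{"delta_pos":[0.36,-0.01,0],"dr":[0,0,0]}]' -0.1
python3 -m handwheel '[{"delta_pos":[0,0,0],"dr":[0,0,0]},{"delta_pos":[0,0,0],"dr":[0,0,0]}]'
python3 - <<'E'
from h import *
im=grab_frame('top'); r=im[130:300,195:455]
cv2.imwrite('pics/t5.png',cv2.resize(r[:,:,::-1],None,fx=3,fy=3))
E
```

```text
t: 18.0
eef_pos: [0.5667, 0.18, 0.1212]
ee_rot: [3.141, -0.0, 0.044]
force: [-0.4, 0.3, -0.7]
width: 0.048
gripper_force: 0.0
t: 18.2
eef_pos: [0.5643, 0.1802, 0.1211]
ee_rot: [3.141, 0.001, 0.045]
force: [0.6, -0.0, -0.5]
width: 0.0481
gripper_force: 0.0
```

View pics/t5.png

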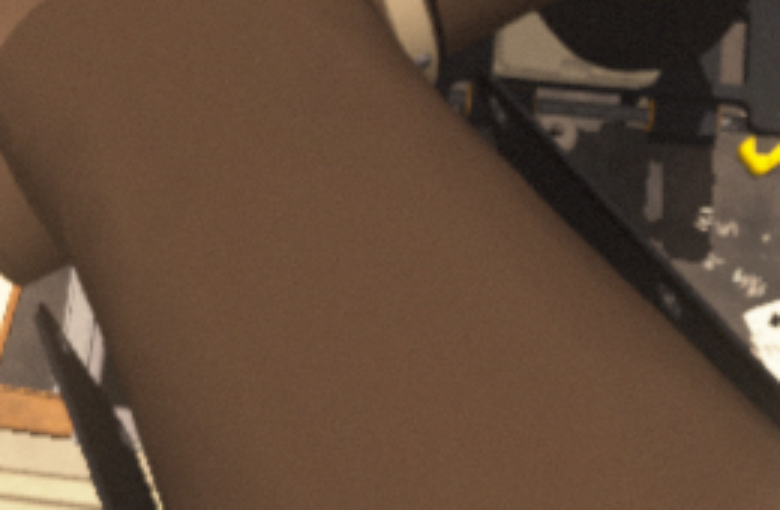

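The arm hides most of the scene. The small collet (crop 560,135) shows between the finger positions, as expected. Descend and grip.

```bash
python3 -m handwheel '[{"delta_pos":[0,0,-0.8],"dr":[0,0,0]},{"delta_pos":[0,0,-0.8],"dr":[0,0,0]},{"delta_pos":[0,0,-0.7],"dr":[0,0,0]},{"delta_pos":[0,0,-0.5],"dr":[0,0,0]},{"delta_pos":[0,0,0],"dr":[0,0,0]},{"delta_pos":[0,0,0],"dr":[0,0,0]}]'
python3 -m handwheel '[{"delta_pos":[0,0,0],"dr":[0,0,0]},{"delta_pos":[0,0,0],"dr":[0,0,0]},{"delta_pos":[0,0,0],"dr":[0,0,0]},{"delta_pos":[0,0,0],"dr":[0,0,0]}]' 1 25
```

```text
t: 18.85
eef_pos: [0.5647, 0.1807, 0.0379]
ee_rot: [3.141, -0.0, 0.046]
force: [1.3, 0.5, 0.8]
width: 0.0483
gripper_force: 0.0
t: 19.25
eef_pos: [0.5654, 0.1806, 0.038]
ee_rot: [-3.141, -0.001, 0.045]
force: [0.2, 0.8, 2.8]
width: 0.0244
gripper_force: 25.0
```

```bash
python3 -m handwheel '[{"delta_pos":[0,0,0.5],"dr":[0,0,0]},{"delta_pos":[0,0,0.8],"dr":[0,0,0]},{"delta_pos":[0,0,0.8],"dr":[0,0,0]},{"delta_pos":[0,0,0.9],"dr":[0,0,0]},{"delta_pos":[0,0,0],"dr":[0,0,0]}]'
python3 -m handwheel '[{"delta_pos":[-0.6,-0.29,0],"dr":[0,0,0]},{"delta_pos":[-0.9,-0.3,0],"dr":[0,0,0]},{"delta_pos":[-0.9,-0.3,0],"dr":[0,0,0]},{"delta_pos":[-0.9,-0.3,0],"dr":[0,0,0]},{"delta_pos":[-0.8,-0.3,0],"dr":[0,0,0]},{"delta_pos":[-0.5,-0.2,0],"dr":[0,0,0]},{"delta_pos":[0,0,0],"dr":[0,0,0]},{"delta_pos":[0,0,-0.6],"dr":[0,0,0]},{"delta_pos":[0,0,-0.6],"dr":[0,0,0]},{"delta_pos":[0,0,0],"dr":[0,0,0]}]'
python3 -m handwheel '[{"delta_pos":[0,0,0],"dr":[0,0,0]},{"delta_pos":[0,0,0],"dr":[0,0,0]}]'
```

```text
t: 19.75
eef_pos: [0.567, 0.1814, 0.1313]
ee_rot: [-3.139, -0.006, 0.046]
force: [0.3, 0.1, -1.0]
width: 0.0243
gripper_force: 25.0
t: 20.75
eef_pos: [0.4261, 0.1289, 0.0895]
ee_rot: [3.139, 0.003, 0.045]
force: [-0.2, -0.5, -0.6]
width: 0.0248
gripper_force: 25.0
t: 20.95
eef_pos: [0.4277, 0.13, 0.092]
ee_rot: [-3.141, -0.001, 0.045]
force: [1.1, 1.1, -0.6]
width: 0.0245
gripper_force: 25.0
```

```bash
python3 -m handwheel '[{"delta_pos":[0,0,-0.5],"dr":[0,0,0]},{"delta_pos":[0,0,-0.45],"dr":[0,0,0]},{"delta_pos":[0,0,-0.3],"dr":[0,0,0]},{"delta_pos":[0,0,-0.15],"dr":[0,0,0]},{"delta_pos":[0,0,0],"dr":[0,0,0]},{"delta_pos":[0,0,0],"dr":[0,0,0]}]'
python3 -m handwheel '[{"delta_pos":[0,0,0],"dr":[0,0,0]},{"delta_pos":[0,0,0],"dr":[0,0,0]},{"delta_pos":[0,0,0],"dr":[0,0,0]}]' 0.23
```

```text
t: 21.55
eef_pos: [0.4273, 0.1299, 0.0498]
ee_rot: [-3.141, -0.0, 0.045]
force: [-0.0, 0.4, -0.3]
width: 0.0243
gripper_force: 25.0
t: 21.85
eef_pos: [0.4272, 0.1298, 0.0497]
ee_rot: [-3.141, -0.001, 0.045]
force: [0.3, -0.8, 1.0]
width: 0.0332
gripper_force: 0.0
```

```bash
python3 -m handwheel '[{"delta_pos":[0,0,0.4],"dr":[0,0,0]},{"delta_pos":[0,0,0.7],"dr":[0,0,0]},{"delta_pos":[0,0,0.8],"dr":[0,0,0]},{"delta_pos":[0,0,0.5],"dr":[0,0,0]},{"delta_pos":[0,0,0],"dr":[0,0,0]}]'
python3 -m handwheel '[{"delta_pos":[0.514,0.845,0],"dr":[0,0,-0.6]},{"delta_pos":[0.514,0.845,0],"dr":[0,0,-0.6]},{"delta_pos":[0.514,0.845,0],"dr":[0,0,-0.6]},{"delta_pos":[0.514,0.845,0],"dr":[0,0,-0.6]},{"delta_pos":[0.514,0.845,0],"dr":[0,0,-0.6]},{"delta_pos":[0.514,0.845,0],"dr":[0,0,-0.6]},{"delta_pos":[0.514,0.845,0],"dr":[0,0,-0.6]},{"delta_pos":[0.514,0.845,0],"dr":[0,0,-0.6]},{"delta_pos":[0.514,0.845,0],"dr":[0,0,-0.6]},{"delta_pos":[0,0,0],"dr":[0,0,0]}]' 0
python3 -m handwheel '[{"delta_pos":[0,0,-0.5],"dr":[0,0,0]},{"delta_pos":[0,0,-0.5],"dr":[0,0,0]},{"delta_pos":[0,0,0],"dr":[0,0,0]},{"delta_pos":[0,0,0],"dr":[0,0,0]}]'
python3 - <<'E'
from h import *
for cam,b in (('top',(195,130,455,300)),('side',(230,120,430,270))):
  im=grab_frame(cam); r=im[b[1]:b[3],b[0]:b[2]]
  cv2.imwrite(f'pics/{cam}6.png',cv2.resize(r[:,:,::-1],None,fx=3,fy=3))
E
```

```text
t: 22.35
eef_pos: [0.4282, 0.1305, 0.1236]
ee_rot: [-3.139, -0.004, 0.045]
force: [0.6, -0.2, -0.6]
width: 0.0335
gripper_force: 0.0
t: 23.35
eef_pos: [0.567, 0.3602, 0.1195]
ee_rot: [3.141, 0.0, -0.048]
force: [-0.4, -0.0, -0.6]
width: 0.0438
gripper_force: 0.0
t: 23.75
eef_pos: [0.5653, 0.3569, 0.0905]
ee_rot: [3.14, 0.001, -0.049]
force: [0.8, 0.2, 0.6]
width: 0.044
gripper_force: 0.0
```

View pics/top6.png

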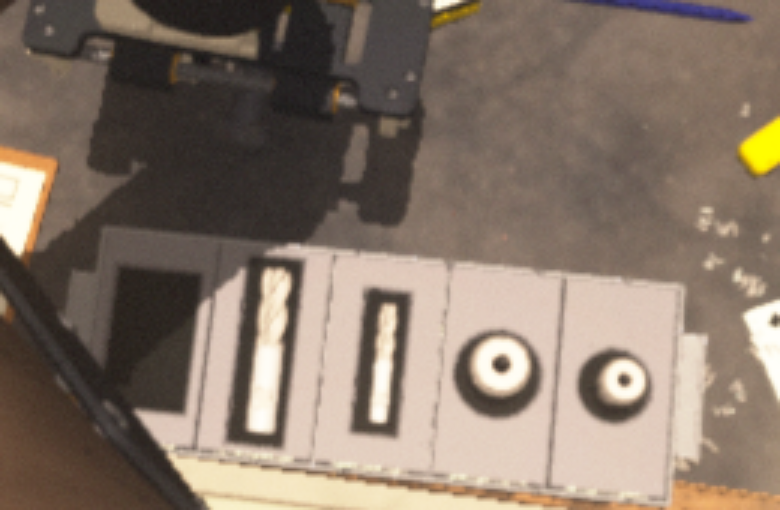

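View pics/side6.png

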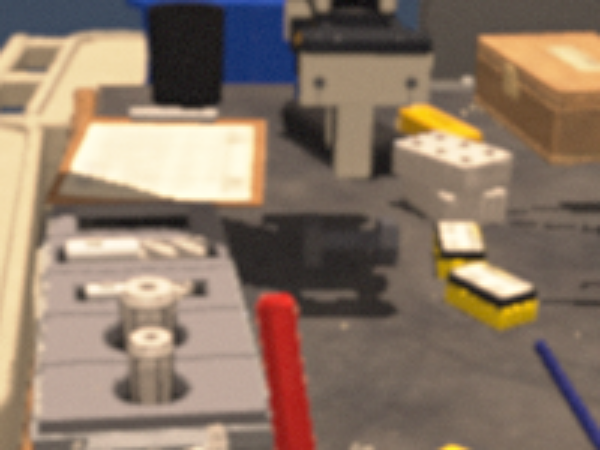

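All four placed parts sit correctly: mills flat, collets upright at crop (500,365) and (623,380). The gripper is over the bolt shank, so I'll grip it now.

```bash
python3 -m handwheel '[{"delta_pos":[0.03,0.04,-0.8],"dr":[0,0,0]},{"delta_pos":[0,0,-0.7],"dr":[0,0,0]},{"delta_pos":[0,0,-0.4],"dr":[0,0,0]},{"delta_pos":[0,0,-0.2],"dr":[0,0,0]},{"delta_pos":[0,0,0],"dr":[0,0,0]},{"delta_pos":[0,0,0],"dr":[0,0,0]}]'
python3 -m handwheel '[{"delta_pos":[0,0,0],"dr":[0,0,0]},{"delta_pos":[0,0,0],"dr":[0,0,0]},{"delta_pos":[0,0,0],"dr":[0,0,0]},{"delta_pos":[0,0,0],"dr":[0,0,0]},{"delta_pos":[0,0,0],"dr":[0,0,0]}]' 1 35
```

```text
t: 24.45
eef_pos: [0.5672, 0.3594, 0.0293]
ee_rot: [-3.141, -0.001, -0.049]
force: [-0.2, -0.5, 0.1]
width: 0.0437
gripper_force: 0.0
t: 24.95
eef_pos: [0.5668, 0.3592, 0.0286]
ee_rot: [-3.141, -0.0, -0.049]
force: [-0.2, 0.6, 1.6]
width: 0.0141
gripper_force: 35.0
```

```bash
python3 -m handwheel '[{"delta_pos":[0,0,0.4],"dr":[0,0,0]},{"delta_pos":[0,0,0.7],"dr":[0,0,0]},{"delta_pos":[0,0,0.8],"dr":[0,0,0]},{"delta_pos":[0,0,0.8],"dr":[0,0,0]},{"delta_pos":[0,0,0],"dr":[0,0,0]}]'
python3 -m handwheel '[{"delta_pos":[-0.6,0.15,0],"dr":[0,0,0.8]},{"delta_pos":[-0.8,0.18,0],"dr":[0,0,0.8]},{"delta_pos":[-0.8,0.18,0],"dr":[0,0,0.8]},{"delta_pos":[-0.8,0.18,0],"dr":[0,0,0.8]},{"delta_pos":[-0.8,0.18,0],"dr":[0,0,0.8]},{"delta_pos":[-0.7,0.14,0],"dr":[0,0,0.7]},{"delta_pos":[-0.49,0.1,0],"dr":[0,0,0.7]},{"delta_pos":[0,0,0],"dr":[0,0,0]},{"delta_pos":[0,0,0],"dr":[0,0,0]}]'
python3 -m handwheel '[{"delta_pos":[0,0,-0.6],"dr":[0,0,0]},{"delta_pos":[0,0,-0.6],"dr":[0,0,0]},{"delta_pos":[0,0,0],"dr":[0,0,0]},{"delta_pos":[0,0,0],"dr":[0,0,0]}]'
```

```text
t: 25.45
eef_pos: [0.5684, 0.3604, 0.1141]
ee_rot: [-3.137, -0.005, -0.049]
force: [-0.4, 0.8, -0.6]
width: 0.014
gripper_force: 35.0
t: 26.35
eef_pos: [0.417, 0.3925, 0.1096]
ee_rot: [-3.141, -0.0, 0.046]
force: [0.5, -0.3, -1.2]
width: 0.0136
gripper_force: 35.0
t: 26.75
eef_pos: [0.4176, 0.392, 0.0733]
ee_rot: [3.141, 0.0, 0.044]
force: [0.2, -0.4, -1.4]
width: 0.0138
gripper_force: 35.0
```

```bash
python3 -m handwheel '[{"delta_pos":[0,0,-0.5],"dr":[0,0,0]},{"delta_pos":[0,0,-0.3],"dr":[0,0,0]},{"delta_pos":[0,0,-0.2],"dr":[0,0,0]},{"delta_pos":[0,0,0],"dr":[0,0,0]},{"delta_pos":[0,0,0],"dr":[0,0,0]}]'
python3 -m handwheel '[{"delta_pos":[0,0,0],"dr":[0,0,0]},{"delta_pos":[0,0,0],"dr":[0,0,0]},{"delta_pos":[0,0,0],"dr":[0,0,0]}]' 0.35
python3 -m handwheel '[{"delta_pos":[0,0,0.4],"dr":[0,0,0]},{"delta_pos":[0,0,0.7],"dr":[0,0,0]},{"delta_pos":[0,0,0.8],"dr":[0,0,0]},{"delta_pos":[0,0,0.8],"dr":[0,0,0]},{"delta_pos":[0.7,0.4,0.3],"dr":[0,0,0]},{"delta_pos":[0.8,0.4,0.3],"dr":[0,0,0]},{"delta_pos":[0.8,0.4,0.3],"dr":[0,0,0]},{"delta_pos":[0.8,0.4,0.2],"dr":[0,0,0]},{"delta_pos":[0.5,0.3,0],"dr":[0,0,0]},{"delta_pos":[0,0,0],"dr":[0,0,0]}]'
python3 - <<'E'
from h import *
im=grab_frame('top'); r=im[130:300,195:455]
cv2.imwrite('pics/t7.png',cv2.resize(r[:,:,::-1],None,fx=3,fy=3))
im=grab_frame('side'); r=im[150:290,220:400]
cv2.imwrite('pics/s7.png',cv2.resize(r[:,:,::-1],None,fx=4,fy=4))
E
```

```text
t: 27.25
eef_pos: [0.4172, 0.3925, 0.0437]
ee_rot: [-3.142, -0.0, 0.045]
force: [0.2, 0.9, -1.8]
width: 0.0139
gripper_force: 35.0
t: 27.55
eef_pos: [0.4172, 0.3926, 0.0439]
ee_rot: [-3.141, -0.001, 0.045]
force: [-0.3, -0.0, 0.8]
width: 0.0275
gripper_force: 0.0
t: 28.55
eef_pos: [0.5268, 0.45, 0.1581]
ee_rot: [-3.141, -0.001, 0.044]
force: [-1.6, -0.3, -0.0]
width: 0.0284
gripper_force: 0.0
```

View pics/t7.png

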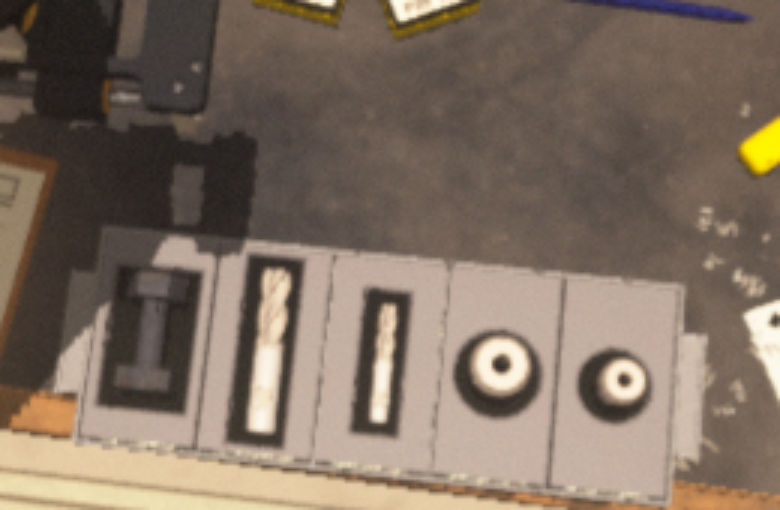

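View pics/s7.png

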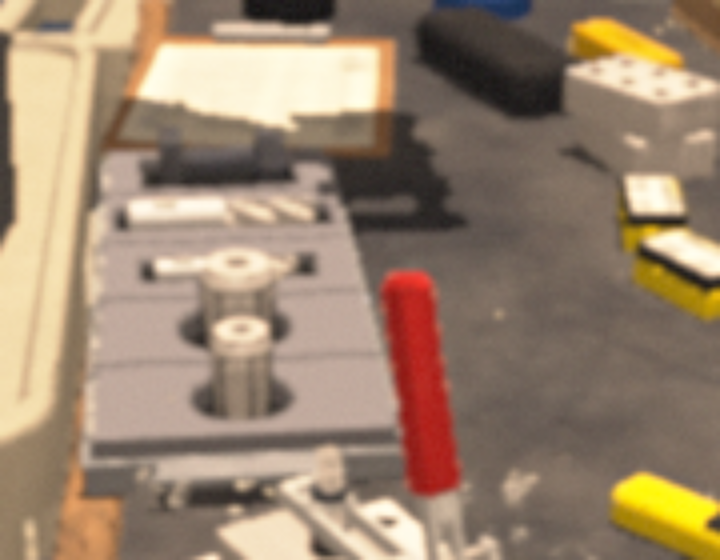

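All five parts are seated: the bolt is level in its bay (top crop 150,330), the mills are flat, the collets are upright, and the gripper is clear. I'm handing the job in.

```bash
python3 -c "
from station import job_done; print(job_done())"
```

```text
the job is handed in; nothing more can be done
None
```

The job is handed in: both mills and the bolt lie flat and both collets stand upright, each in its own insert, as the last camera pictures showed.

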